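# Close the shutter behind the screen with the bent rod

## Robot

A 6-joint arm with a two-finger parallel gripper is mounted at the origin on a cart in front of the work surface, level with it; the furniture and walls round the work are solid. World frame = base frame: x ahead of the robot, y to its left, z up, the work surface at z = 0. Lengths are in mm, angles in rad, forces in N, time in s.
With the tool pointing down it reaches from about 375 to 750 mm from the base axis. Payload 9 kg.
Tool frame: the origin (TCP) lies at the very end of the fingers, on their centre line; the grasp point (between the pads) lies 19 mm behind it; z points along the fingers, y is the direction in which the jaws open and shut (so a half turn about z gives the same grasp; the last joint's range is limited). The gripper opens to 85 mm and grips with 20 to 120 N. Pads are 22 mm wide; open, the fingers measure 114 mm over their backs; the gripper's body (76 mm by 85 mm) begins 54 mm behind the grasp point. The pads swing forward as they close: fully open they stand 13 mm farther back than shut.
Start: joints at [1.086, 0.104, 0.097, 1.564, 0, 1.353], TCP at [158.191, 578.802, 231.331] pointing down, gripper open.
Joint ranges: [-2.99, 2.99], [-0.84, 1.86], [-1.1, 1.16], [-1.84, 2.11], [-1.51, 1.56], [-3.14, 3.14]. Speed limits (rad/s): [2.22, 2.22, 2.57, 3.14, 3.14, 3.14].

## Interface

Orientations are given as a unit quaternion [x, y, z, w].
In Python, from rig import sense, grab_frame, camera_params, sign_off, trace gives the robot as it stands.
- The arm moves only by the tool move_arm, never from a script. Its argument "deltas" is a list that holds one entry, the list of rows, each a list of 4 numbers: the shift along the tool's x, y, z in mm, then the turn about the tool's z in degrees. In form: [[[tx, ty, tz, roll], ...]]. A call has 1 to 12 rows; each row shifts and turns the commanded pose from where the row before left it, along the tool's axes as they then stand; what a row does not reach is not made up. A row lasts 1/8 s, in which the tool goes at most 62.5 mm and 10.7 degrees, less where a joint would pass 70% of its speed; a pose out of reach is approached as far as the arm can. A call is refused whole if a number of a shift passes 62.5 or a number of a turn 10.7, either way. A call with a gripper value outside its range is refused whole. "hand" is the finger opening in mm, from 0 to 85.4, set as the call begins (left out, the last holds). The fingers move at their own pace and stop on an object; "newtons" is the grip in N (left out, the last holds). Time passes only in rows, so rows that do not move let the fingers close. It gives the time, the measured TCP pose, the force and the opening at its end, in the units of the state.
- sense(): the state, without advancing time (a new reading comes with each control period).
- grab_frame(name): name is "scene" or "top" or "wrist"; returns (picture, depth): 480x640x3 uint8, blue, green, red; 480x640 float32, mm along the optical axis (not along the pixel's ray), 0 where there is no reading.
- camera_params(name): a dict with "camera_matrix" (3x3 intrinsics, pixels), "world_from_camera" (4x4, takes a point from camera to world coordinates). Camera axes: x right, y down, z forward; pixel columns grow to the right and rows downward; lengths in mm; the calibration is good to about 2 mm. A picture is of the moment at which its call begins: read the wrist's pose just before it. camera_params takes no time and is no camera call; for the wrist camera it gives the pose at the moment of the call.
- sign_off(): hands the job in, once; it reports no verdict.
Trained networks look in the newest picture that a camera, given by its name, has taken for a name from the list of things; names that differ only in an ending like _2 or _b are one class to them, and where a whole thing is asked for, a point or a joint stands for the part that bears it (a point fixed in the world has none). Each returns a list of dicts, best first, with "score" (0 to 1); they miss things now and then, are a little off and sometimes report something else, mostly with a low value. They report only what shows in the picture. A call takes as long as a camera call.
- trace(query, camera): "mask" (480x640 bool, what is visible of it) and "point" ([column, row] in pixels, amid what is visible of it).
The state is a dict: "t": time; "q": joint angles; "dq": joint speeds; "effort": joint torques, N m; "tcp_pos": TCP position; "tool_rot": TCP orientation; "force": force on the tool from outside, world axes, zero at the start; "wrist_torque": the same for the moment, N m; "width": finger opening in mm.
Only numpy, scipy, OpenCV 4.12 (cv2) and the standard library are available. Lean on these libraries where they do the work, as an engineer would, in place of code of your own. Each camera call takes 0.05 s, during which the arm holds its last target. There are 200 camera calls.

## Task

Take the bent steel rod from its stand, reach over the clear screen with it, hook its downturned end behind the upright plate of the slide on the shutter box and draw the slide fully home towards the screen; then keep it pulled firmly against its stop with 10 N, give or take 2 N, for one second, never letting the rod bear on the box with more than 20 N. Lay the rod back in the two forks of its stand as it was. Work gently, keep your hand on the near side of the screen while you work the slide and off the shutter box, do not knock the screen, and leave everything else alone.

Things in the scene. Friction and masses are not known exactly. Their poses are not given: they have to be found in the camera images.
- rod: bent steel rod, round, 8 mm thick, 0.10 kg, with a black block handle 60 mm long, 14 mm wide and 26 mm high (two flat upright sides to pinch across the 14 mm width, from above). Origin: centre of the handle. x runs along the rod from the handle to the bend, z up. The straight part reaches from x = -74 mm (short tail) to a tight bend; the downturned end is centred on x = 165 mm and runs down to z = -60 mm. Starts lying in the stand with x level
- rod_tip (a point): lowest point of the rod's downturned end, at x = 165 mm, z = -60 mm in the rod's frame
- rod_stand: fixed grey slab 200x70x10 mm with two thin steel posts that each carry a V-shaped fork open upwards (36 mm wide at the mouth, tops at z = 138 mm), at x = -57 mm and x = +95 mm in its frame. Origin: on the bench under the middle of the rod's handle as stored. The rod lies in the forks with its x along the stand's x, its handle's centre about 125 mm above the bench and straight over the origin; the handle hangs free between the forks with open space on both sides
- screen: fixed clear upright panel in an aluminium frame with two feet, 190 mm wide, 10 mm thick, top edge at z = 140 mm; each foot is 80 mm long. Origin: on the bench under the middle of the panel. x is normal to the panel and points away from the robot, to the shutter box; y along the panel
- shutter_box: fixed grey steel box 110x80x72 mm behind the screen (guide rails on its top reach z = 75 mm, the sole of the slide z = 80 mm). Origin: centre of its underside. x points away from the screen and the robot; it may be turned by up to 0.1 rad against the screen, and its origin is 75 to 85 mm behind the panel
- slide: steel slide on the shutter box: upright plate 32 mm wide (y), 6 mm thick (x), z = 78 to 130 mm, on a flat sole. Origin: under the plate's middle, level with the box's underside; axes as the box. It travels along the box's -x (towards the screen) against about 3 N of friction, has no spring and stays where it is left. Starts at x = -9 to 35 mm in the box's frame
- plate_back (a point): middle of the plate's back face (the face away from the screen), at z = 115 mm; the rod's end must bear on this face. The slide's hard stop is inside the box, 18 to 40 mm of travel from its start; it is set differently each time and can only be felt. Home, the plate's middle is somewhere between x = -27 and -5 mm in the box's frame
- white_bottle: white reagent bottle with a screw cap, 55x55x111 mm, loose bystander, to be left alone. Origin: centre of its underside
- amber_small: small brown reagent bottle, 49x49x99 mm, loose bystander, to be left alone. Origin: centre of its underside
- vial: small screw-cap vial, 23x22x51 mm, loose bystander, to be left alone. Origin: centre of its underside
- beaker: glass beaker, 54x54x70 mm, loose bystander, to be left alone. Origin: centre of its underside
- flask: conical flask, 64x64x102 mm, loose bystander, to be left alone. Origin: centre of its underside
- petri_dish: covered petri dish, 63x63x14 mm, loose bystander, to be left alone. Origin: centre of its underside

How it is judged:
By the outcome, as a careful person would: the job done as asked, in the order asked, and still so for the second after the job is handed in, with the robot touching nothing.
It also fails if it takes over 61 s, if anything falls off the work surface, if the arm or the gripper's body presses on something with over 40 N, if the wrist force passes 120 N, or if a joint passes its speed limit or range.

## Working session

There is one attempt and no reset: what is moved stays moved. The work goes in short steps, Python scripts to look and compute and a tool call to move; the robot and the scene stay as the last step left them, time stands still between calls to the robot, and variables do not carry over. Pictures are saved under pics/ and viewed, about 8 in all and at most 12, crops included, and the job is handed in when it is done.

Besides the shell and the picture viewer there is one more tool, called after ">>>" in YAML: its name, and indented under it one key for each argument. move_arm: Moves the arm, as the interface text tells. Its arguments: {"type":"object","properties":{"deltas":{"type":"array"},"hand":{"type":"number"},"newtons":{"type":"number"}},"required":["deltas"]}

```bash
ls; mkdir -p pics; cat > h.py <<'E'
import numpy as np, cv2
from rig import *
from scipy.spatial.transform import Rotation as R
def pts(cam, depth, mask):
    p=camera_params(cam);K=np.array(p["camera_matrix"]);T=np.array(p["world_from_camera"])
    v,u=np.nonzero(mask&(depth>0));z=depth[v,u]
    c=np.stack([(u-K[0,2])*z/K[0,0],(v-K[1,2])*z/K[1,1],z,np.ones_like(z)])
    return (T@c)[:3].T
def proj(cam,P):
    p=camera_params(cam);K=np.array(p["camera_matrix"]);T=np.linalg.inv(np.array(p["world_from_camera"]))
    P=np.atleast_2d(P);c=T[:3,:3]@P.T+T[:3,3:];q=K@c
    return (q[:2]/q[2]).T
E
python3 - <<'E'
from h import *
s=sense();print(s)
for c in ["scene","top"]:
    im,d=grab_frame(c);cv2.imwrite(f"pics/{c}0.png",im);np.save(f"pics/{c}0.npy",d)
    print(c,np.round(camera_params(c)["world_from_camera"],3).tolist(),np.array(camera_params(c)["camera_matrix"]).tolist())
    for n in ["rod","rod_stand","screen","shutter_box","slide","plate_back","rod_tip"]:
        r=trace(n,c)
        for k in r[:2]:
            P=pts(c,d,k["mask"])
            print(n,round(k["score"],2),np.round(k["point"]),k["mask"].sum(), np.round(np.percentile(P,[2,50,98],axis=0)).tolist() if len(P) else None)
E
```

```text
pics
{'t': 0.0, 'q': array([ 1.08631410e+00,  1.04693177e-01,  9.64889938e-02,  1.56391260e+00,
       -8.89708615e-06,  1.35311706e+00]), 'dq': array([-0.00043997,  0.00071013,  0.00046976, -0.00056677, -0.00102126,
       -0.00116776]), 'effort': array([ 1.27144325e-03, -5.56932485e+01,  5.03646362e+01,  1.68481877e-02,
       -2.55460300e-04, -3.80187316e-06]), 'tcp_pos': array([158.01310934, 578.47670592, 230.53677252]), 'tool_rot': array([ 1.33006136e-01,  9.91114994e-01, -6.21486739e-04, -2.22884314e-04]), 'force': array([ 1.4511193 , -0.24966341,  0.41322229]), 'wrist_torque': array([-0.01710441,  0.01820295, -0.06389022]), 'width': 85.3145317670443}
scene [[0.591, -0.64, 0.491, -59.473], [-0.806, -0.459, 0.373, -380.874], [-0.014, -0.617, -0.787, 1058.516], [0.0, 0.0, 0.0, 1.0]] [[520.1334576214248, 0.0, 320.29085525446567], [0.0, 520.1334576214248, 230.84166088013828], [0.0, 0.0, 1.0]]
rod 0.68 [450. 359.] 673 [[336.0, -335.0, 2.0], [424.0, -324.0, 128.0], [592.0, -313.0, 139.0]]
rod_stand 0.93 [439. 389.] 2883 [[319.0, -359.0, 5.0], [403.0, -328.0, 11.0], [510.0, -286.0, 13
[... 908 characters left out ...]
10.0, 140.0]]
rod_stand 0.91 [478. 295.] 2277 [[321.0, -351.0, 4.0], [413.0, -315.0, 10.0], [510.0, -282.0, 136.0]]
screen 0.7 [237. 270.] 1189 [[437.0, 173.0, 2.0], [468.0, 265.0, 72.0], [503.0, 362.0, 143.0]]
shutter_box 0.94 [244. 236.] 1577 [[498.0, 219.0, 4.0], [543.0, 253.0, 72.0], [597.0, 294.0, 127.0]]
slide 0.74 [293. 158.] 578 [[718.0, 111.0, 0.0], [732.0, 136.0, 80.0], [775.0, 166.0, 115.0]]
slide 0.49 [241. 232.] 144 [[546.0, 243.0, 76.0], [554.0, 256.0, 91.0], [570.0, 272.0, 134.0]]
plate_back 0.49 [242. 232.] 148 [[545.0, 242.0, 76.0], [554.0, 256.0, 91.0], [566.0, 272.0, 134.0]]
rod_tip 0.78 [494. 284.] 576 [[333.0, -357.0, 2.0], [422.0, -320.0, 128.0], [570.0, -310.0, 140.0]]
```

```bash
python3 - <<'E'
import cv2,numpy as np
a=cv2.imread("pics/top0.png")
cv2.imwrite("pics/v1.png",a)
b=cv2.imread("pics/scene0.png");cv2.imwrite("pics/v2.png",b)
E
```

```text
(no output)
```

View pics/v1.png

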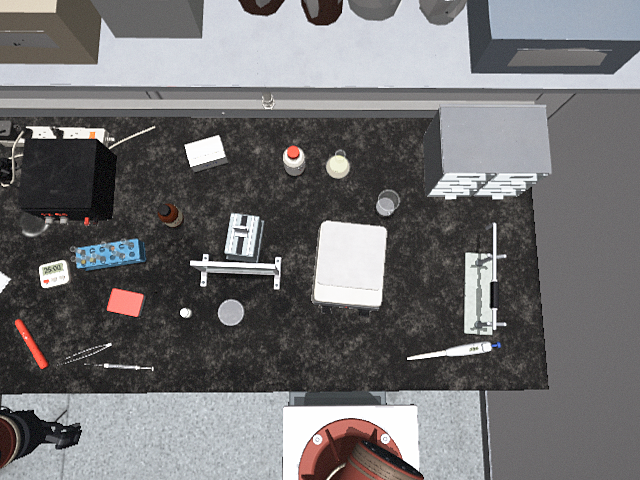

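View pics/v2.png

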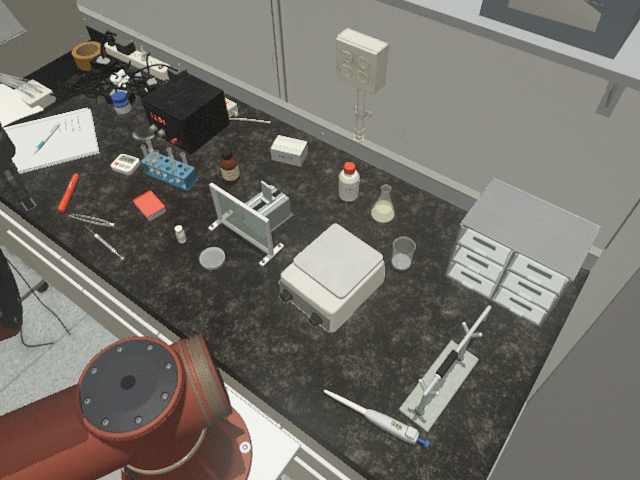

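The top view shows the stand at about (480,293), with the rod along column 494 and its handle at (494,294). The screen is at (237,265), and behind it the box with the slide at (244,236). The balance at (350,263) stands between them. In the scene view the rod lies in both forks and its bent end points towards the drawers. Next I'll measure the geometry from depth.

```bash
python3 - <<'E'
from h import *
def line(P):  # min area rect in xy
    r=cv2.minAreaRect(P[:,:2].astype(np.float32));return np.round(r[0],1),np.round(r[1],1),round(r[2],1)
full=np.ones((480,640),bool)
for c in ["top","scene"]:
    im=cv2.imread(f"pics/{c}0.png");d=np.load(f"pics/{c}0.npy");P=pts(c,d,full)
    uv=np.argwhere(d>0); col=im[uv[:,0],uv[:,1]].max(1)
    def box(x0,x1,y0,y1,z0,z1): 
        return (P[:,0]>x0)&(P[:,0]<x1)&(P[:,1]>y0)&(P[:,1]<y1)&(P[:,2]>z0)&(P[:,2]<z1)
    m=box(300,620,-350,-290,112,150)
    print(c,"rod+forks",m.sum(),line(P[m]))
    Q=P[m]
    hk=m&(col<70); print(" handle dark",hk.sum(),line(P[hk]),np.round(np.percentile(P[hk],[3,50,97],axis=0),1).tolist())
    for x0 in range(320,620,20):
        q=Q[(Q[:,0]>=x0)&(Q[:,0]<x0+20)]
        if len(q): print("  x",x0,len(q),np.round(np.percentile(q[:,1],[5,50,95]),1),np.round(np.percentile(q[:,2],[5,50,95]),1))
    m=box(440,510,150,380,128,155); print(" screen top",m.sum(),line(P[m]),np.round(np.polyfit(P[m][:,1],P[m][:,0],1),4),np.round(np.median(P[m],0),1))
    m=box(490,640,190,320,64,90); print(" box top",m.sum(),line(P[m]),np.median(P[m],0).round(1))
    m=box(500,640,200,310,92,145); print(" plate",m.sum(),line(P[m]),np.round(np.percentile(P[m],[3,50,97],axis=0),1).tolist())
    m=box(500,640,200,310,122,145); print(" plate top",m.sum(),line(P[m]),np.round(np.percentile(P[m],[3,50,97],axis=0),1).tolist())
    m=box(330,500,-120,140,20,300); print(" balance",m.sum(),line(P[m]),P[m][:,2].max())
    r=proj(c,[[550,255,130]])[0].astype(int)
a=cv2.imread("pics/top0.png")[205:295,180:300];b=cv2.imread("pics/scene0.png")[165:285,195:315]
v=np.hstack([cv2.resize(a,(480,360),interpolation=2),cv2.resize(b,(320,320),interpolation=2).copy() if 0 else cv2.resize(b,(320,360),interpolation=2)])
cv2.imwrite("pics/v3.png",v)
E
```

```text
top rod+forks 641 (array([ 448.3, -322. ]), array([ 42.2, 242.8]), 86.4)
 handle dark 195 (array([ 448.7, -325. ]), array([ 26.3, 229. ]), 86.4) [[375.3, -326.0, 121.5], [403.9, -317.1, 134.8], [430.5, -309.9, 140.1]]
  x 320 57 [-331.6 -315.4 -297. ] [122.9 129.  140.9]
  x 340 56 [-329.2 -313.4 -296.1] [122.1 128.5 142. ]
  x 360 59 [-321.9 -314.4 -309.8] [122.  128.6 138.8]
  x 380 81 [-323.3 -314.6 -310.2] [119.1 134.6 139.6]
  x 400 81 [-324.7 -315.4 -311.1] [119.8 135.3 140.2]
  x 420 63 [-325.4 -316.7 -313.1] [118.6 131.9 138.4]
  x 440 36 [-324.7 -320.7 -318. ] [120.3 125.4 129.9]
  x 460 34 [-325.8 -322.2 -319. ] [122.2 126.8 130.1]
  x 480 83 [-342.7 -327.1 -306.8] [122.9 130.  141.6]
  x 500 25 [-328.7 -325.6 -323.5] [122.7 127.1 129.6]
  x 520 27 [-329.6 -327.1 -324.1] [124.4 127.8 130.3]
  x 540 24 [-331.2 -329.1 -325.5] [123.3 126.1 129.2]
  x 560 15 [-331.4 -328.3 -325.4] [117.4 126.2 129.1]
 screen top 404 (array([470.4, 267.2]), array([189. ,  10.6]), 87.5) [4.310000e-02 4.585981e+02] [469.7 267.  139.9]
 box top 1146 (array([551.2, 258.7]), array([ 70.9, 100.9]), 82
[... 1153 characters left out ...]
 -330.7 -326.9] [122.8 127.1 130.4]
  x 540 34 [-335.4 -332.2 -328.6] [124.4 126.9 130.1]
  x 560 15 [-336.6 -333.5 -329.5] [113.6 126.2 128.1]
 screen top 370 (array([471.5, 265.1]), array([190.5,  13.6]), 87.7) [4.130000e-02 4.601272e+02] [470.7 259.7 139.3]
 box top 677 (array([558. , 254.7]), array([72. , 93.8]), 82.2) [550.4 246.8  73.6]
 plate 114 (array([559.7, 254.7]), array([33., 10.]), 84.6) [[554.5, 239.2, 93.7], [557.8, 253.0, 116.3], [562.3, 270.3, 132.3]]
 plate top 40 (array([558.7, 255.1]), array([32.5,  7.8]), 84.6) [[554.7, 240.2, 122.4], [558.1, 255.2, 129.2], [562.5, 270.3, 134.0]]
 balance 4861 (array([4.35e+02, 1.00e-01]), array([165.4, 148.1]), 83.4) 105.87122133458251
```

View pics/v3.png

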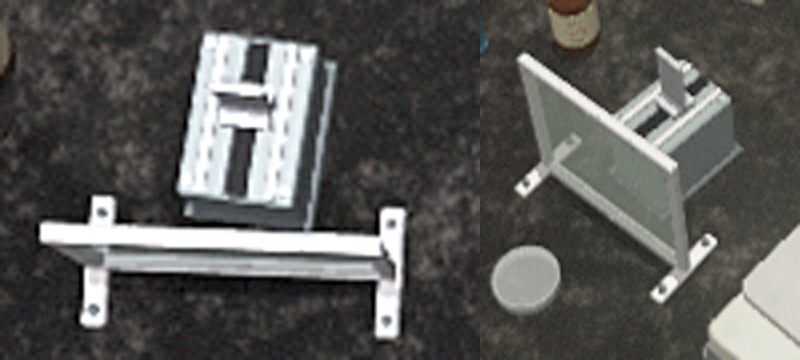

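Estimates, with the two cameras agreeing to within about 4 mm:
- **Rod:** handle at about (402, -320), yaw -4.1°.
- **Screen:** yaw -2.4°, centred at about (470.5, 266).
- **Plate:** centre at about (558.5, 256).
- **Box:** yaw about -7.5°, which is 0.09 rad against the screen and within the stated 0.1.

Moving towards the stand at z ≈ 231, above everything on the way.

>>> move_arm:
  deltas:
    - [[0,0,0,-5.6],[0,0,0,-5.6],[-29.6,-34.4,0,0],[-29.6,-34.4,0,0],[-29.6,-34.4,0,0],[-29.6,-34.4,0,0],[-29.6,-34.4,0,0],[-29.6,-34.4,0,0],[-29.6,-34.4,0,0],[-29.6,-34.4,0,0],[-29.6,-34.4,0,0]]

```text
t: 2.17
tcp_pos: [402.6, 249.7, 231.6]
tool_rot: [0.036, 0.999, 0.0, 0.0]
force: [0.2, 0.5, -0.2]
width: 85.4
```

>>> move_arm:
  deltas:
    - [[-3.4,-47.4,0,0],[-3.4,-47.4,0,0],[-3.4,-47.4,0,0],[-3.4,-47.4,0,0],[-3.4,-47.4,0,0],[-3.4,-47.4,0,0],[-3.4,-47.4,0,0],[-3.4,-47.4,0,0],[-3.4,-47.4,0,0],[-3.4,-47.4,0,0],[-3.4,-47.4,0,0],[-3.4,-47.4,0,0]]

```text
t: 3.68
tcp_pos: [401.8, -321.0, 231.4]
tool_rot: [0.036, 0.999, -0.0, 0.0]
force: [1.2, -0.2, 0.2]
width: 85.3
```

>>> move_arm:
  deltas:
    - [[0,0,0,0],[0,0,0,0],[0,0,0,0]]

```text
t: 4.05
tcp_pos: [402.2, -318.4, 231.6]
tool_rot: [0.035, 0.999, -0.0, 0.0]
force: [-0.5, -0.0, -0.2]
width: 85.5
```

```bash
python3 - <<'E'
from h import *
s=sense();print(s["tcp_pos"].round(1),s["tool_rot"].round(4))
im,d=grab_frame("wrist");cv2.imwrite("pics/v4.png",im);np.save("pics/w0.npy",d)
c="wrist";P=pts(c,d,np.ones((480,640),bool));uv=np.argwhere(d>0);col=im[uv[:,0],uv[:,1]].max(1)
def box(x0,x1,y0,y1,z0,z1): return (P[:,0]>x0)&(P[:,0]<x1)&(P[:,1]>y0)&(P[:,1]<y1)&(P[:,2]>z0)&(P[:,2]<z1)
m=box(300,620,-370,-270,110,150);Q=P[m];print(m.sum())
for x0 in range(320,620,20):
    q=Q[(Q[:,0]>=x0)&(Q[:,0]<x0+20)]
    if len(q): print("  x",x0,len(q),np.round(np.percentile(q[:,1],[5,50,95]),1),np.round(np.percentile(q[:,2],[5,50,95]),1))
hk=m&(col<70)&(P[:,2]>132);r=cv2.minAreaRect(P[hk][:,:2].astype(np.float32));print(hk.sum(),r,np.percentile(P[hk],[2,50,98],axis=0).round(1).tolist())
E
```

```text
[ 402.2 -318.4  231.6] [ 3.510e-02  9.994e-01 -1.000e-04  2.000e-04]
5144
  x 320 640 [-334.3 -316.6 -299. ] [122.9 127.5 140.3]
  x 340 637 [-329.9 -315.5 -297.3] [123.2 126.8 140. ]
  x 360 507 [-323.9 -317.8 -312.4] [124.2 128.3 136.1]
  x 380 566 [-325.6 -319.3 -313.2] [133.9 135.6 136.7]
  x 400 536 [-327.2 -320.8 -314.5] [133.5 135.5 136.7]
  x 420 353 [-328.1 -322.  -315.7] [127.7 135.2 136.4]
  x 440 238 [-327.2 -323.8 -320.4] [124.1 126.1 127.4]
  x 460 227 [-328.7 -325.2 -321.7] [124.3 126.  127.3]
  x 480 797 [-344.6 -326.7 -308.2] [120.2 127.6 140.2]
  x 500 201 [-331.9 -328.1 -324.5] [123.5 126.  127.2]
  x 520 198 [-333.4 -329.5 -325.8] [123.6 125.8 127.2]
  x 540 192 [-334.9 -331.  -327.2] [123.3 125.9 127.1]
  x 560 52 [-335.3 -331.8 -328.2] [122.5 124.7 126.3]
697 ((403.32916259765625, -320.17822265625), (12.948126792907715, 59.15511703491211), 86.33328247070312) [[374.5, -327.1, 133.0], [387.4, -319.7, 135.3], [430.1, -312.6, 136.9]]
```

View pics/v4.png

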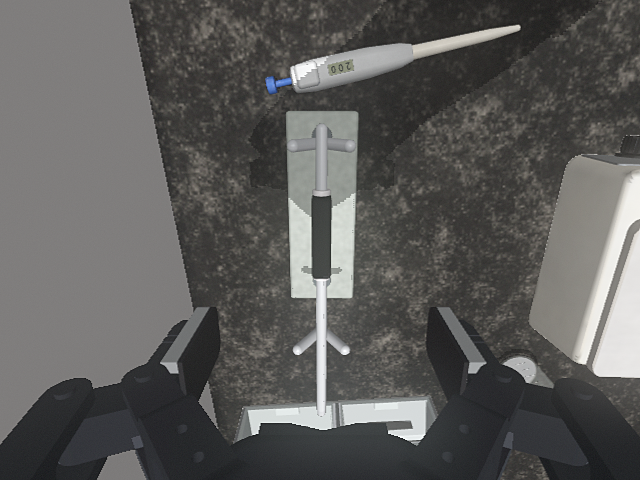

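The wrist view shows the rod along column 321 with the handle centred at (321,235), both forks clear of the fingers. That gives handle (402.5, -320.2) and yaw -4.1°, matching the fixed cameras. Descending and gripping.

>>> move_arm:
  deltas:
    - [[0,-1.8,10,0],[0,0,18,0],[0,0,18,0],[0,0,18,0],[0,0,18,0],[0,0,16,0],[0,0,14,0],[0,0,9,0],[0,0,4.6,0],[0,0,0,0],[0,0,0,0]]
  hand: 50

```text
t: 5.48
tcp_pos: [402.1, -321.3, 106.2]
tool_rot: [0.036, 0.999, -0.0, 0.0]
force: [0.4, 0.2, -0.8]
width: 50.0
```

>>> move_arm:
  deltas:
    - [[0,0,0,0],[0,0,0,0],[0,0,0,0],[0,0,0,0],[0,0,0,0],[0,0,0,0]]
  hand: 0
  newtons: 60

```text
t: 6.22
tcp_pos: [402.1, -319.8, 106.1]
tool_rot: [0.035, 0.999, 0.001, 0.0]
force: [0.2, 8.4, 6.2]
width: 13.1
```

>>> move_arm:
  deltas:
    - [[0,0,0,0],[0,0,0,0]]
  newtons: 120

```text
t: 6.48
tcp_pos: [402.2, -320.0, 106.5]
tool_rot: [0.035, 0.999, 0.001, 0.0]
force: [-0.5, 7.9, 8.4]
width: 12.4
```

Gripped; the width reads 12.4 mm, and 8 N of side load shows the rod wedged a little in its forks. Lifting straight up.

>>> move_arm:
  deltas:
    - [[0,0.5,-3,0],[0,0,-6,0],[0,0,-10,0],[0,0,-14,0],[0,0,-16,0],[0,0,-18,0],[0,0,-18,0],[0,0,-15,0],[0,0,-10,0],[0,0,0,0],[0,0,0,0]]

```text
t: 7.85
tcp_pos: [401.8, -320.3, 215.0]
tool_rot: [0.036, 0.999, 0.0, -0.0]
force: [-1.1, -1.5, -1.3]
width: 12.2
```

```bash
python3 - <<'E'
from h import *
F=[]
for i in range(4):
    im,d=grab_frame("wrist");s=sense();F.append(np.r_[s["force"],s["wrist_torque"]*10])
print(np.round(F,2).tolist(),s["tcp_pos"].round(1),s["tool_rot"].round(4),s["width"])
cv2.imwrite("pics/v5.png",im)
P=pts("wrist",d,np.ones((480,640),bool));T=s["tcp_pos"]
m=(abs(P[:,1]-T[1])<40)&(P[:,2]>T[2]+5)&(P[:,2]<T[2]+35)&(P[:,0]>T[0]-100)&(P[:,0]<T[0]+190);Q=P[m]-T
for x0 in range(-100,190,20):
    q=Q[(Q[:,0]>=x0)&(Q[:,0]<x0+20)]
    if len(q)>5: print(x0,len(q),np.round(np.median(q,0),1),np.round(np.percentile(q[:,2],95),1))
# other cams
for c in ["scene","top"]:
    im,d=grab_frame(c);r=trace("rod",c)
    if r:
        P=pts(c,d,r[0]["mask"])-T; print(c,r[0]["score"])
        for x0 in range(40,200,20):
            q=P[(P[:,0]>=x0)&(P[:,0]<x0+20)&(abs(P[:,1])<30)]
            if len(q)>3: print(x0,len(q),np.round(np.median(q,0),1),np.round(np.percentile(q[:,2],[5,95]),1))
        print("max x",np.percentile(P[abs(P[:,1])<35][:,0],98))
E
```

```text
[[-0.82, -0.22, -1.2, 0.41, 0.23, -0.21], [0.77, 0.22, -0.52, -0.15, 0.58, 0.39], [-0.25, -0.2, -0.28, 0.29, 0.47, -0.08], [-0.63, 0.61, -1.55, 0.1, 0.17, -0.42]] [ 401.8 -320.3  215.1] [ 3.570e-02  9.994e-01  4.000e-04 -3.000e-04] 11.964440570029717
-80 1097 [-67.8   4.5  19.8] 21.2
-60 1261 [-50.4   3.3  19.9] 21.2
-40 2131 [-27.8   1.7  23.5] 29.8
-20 4128 [-8.8  0.4 28.5] 32.3
0 1513 [ 9.8 -1.2 29.2] 30.2
20 738 [25.1 -2.2 29.1] 30.1
40 255 [44.1 -3.6 19.7] 20.7
scene 0.62
max x 14.270918021271807
top 0.61
40 35 [48.5 -0.9 20.5] [17.  23.4]
60 16 [70.2 -2.2 20.9] [19.1 23. ]
80 35 [90.  -3.8 20.2] [16.6 23.8]
100 34 [108.5  -5.3  20.6] [17.1 24.3]
120 28 [132.1  -7.   20.1] [16.3 23.6]
140 37 [149.4  -8.5  20.4] [17.4 24.1]
160 43 [163.8  -8.   -4.4] [-28.1  19. ]
max x 166.36434893385638
```

The rod sits level in the hand, with its axis about 17.5 mm above the TCP and the tip about 42.5 mm below it. Carrying it over at TCP z = 215, which puts the tip near 172, well above the screen and plate.

>>> move_arm:
  deltas:
    - [[0,0,0,3.4],[1.6,15,0,0],[3.2,30,0,0],[4.4,42,0,0],[4.4,42,0,0],[4.4,42,0,0],[4.4,42,0,0],[4.4,42,0,0],[4.4,42,0,0],[4.4,42,0,0],[4.4,42,0,0],[4.4,42,0,0]]

```text
t: 9.75
tcp_pos: [412.3, 106.6, 215.8]
tool_rot: [0.064, 0.998, 0.0, 0.0]
force: [0.5, -0.8, -1.0]
width: 12.0
```

>>> move_arm:
  deltas:
    - [[4.4,42,0,0],[4.4,42,0,0],[4.4,42,0,0],[2.9,28,0,0],[1.6,15,0,0],[0,0,0,0],[0,0,0,0],[0,0,0,0]]

```text
t: 10.75
tcp_pos: [417.7, 273.7, 215.8]
tool_rot: [0.066, 0.998, 0.0, 0.0]
force: [0.1, -0.1, -1.2]
width: 12.2
```

```bash
cat > look.py <<'E'
from h import *
import sys
s=sense();T=s["tcp_pos"];x=R.from_quat(s["tool_rot"]).apply([-1,0,0]);x[2]=0
print(s["t"],T.round(1),"rod yaw",np.degrees(np.arctan2(x[1],x[0])).round(2),"tip nominal",(T+165*x).round(1)[:2])
v=[]
for c in ["top","scene"]:
    im,d=grab_frame(c);P=pts(c,d,np.ones((480,640),bool));tip=T+165*x
    zt=T[2]+17.5
    m=(np.linalg.norm((P-tip)[:,:2],axis=1)<20)&(P[:,2]>zt-58)&(P[:,2]<zt-10)&(P[:,2]>133)
    if m.sum()>3: print(c,"tip seen",m.sum(),P[m].mean(0).round(1),P[m].min(0).round(1),P[m].max(0).round(1))
    m=(abs(P[:,0]-545)<45)&(abs(P[:,1]-256)<30)&(P[:,2]>95)&(P[:,2]<133)&(np.linalg.norm((P-tip)[:,:2],axis=1)>9)
    if m.sum()>3: print(c,"plate",m.sum(),cv2.minAreaRect(P[m][:,:2].astype(np.float32)))
    # rod line along front
    q=(P-T); a=q@x; b=q@np.array([-x[1],x[0],0]); m=(a>60)&(a<158)&(abs(b)<15)&(abs(q[:,2]-17.5)<10)
    if m.sum()>5: print(c,"rod lateral",np.polyfit(a[m],b[m],1).round(3),"top z",np.percentile(P[m][:,2],95).round(1))
    m=(abs(b)<12)&(abs(q[:,2]-17.5)<10)&(a>60);print(c,"rod max a",np.percentile(a[m],99).round(1) if m.any() else None)
    u=proj(c,[555,256,120])[0].astype(int);w=55
    v.append(cv2.resize(im[u[1]-w:u[1]+w,u[0]-w:u[0]+w],(400,400),interpolation=cv2.INTER_CUBIC))
cv2.imwrite(f"pics/{sys.argv[1]}.png",np.hstack(v))
E
python3 look.py v6
```

```text
10.75 [417.7 273.7 215.8] rod yaw -7.55 tip nominal [581.2 252. ]
top tip seen 19 [579.4 250.8 199.4] [577.7 248.5 181. ] [582.2 255.  221.7]
top plate 65 ((557.430908203125, 257.76318359375), (31.50585174560547, 6.838037967681885), 81.5577392578125)
top rod lateral [-0.004  0.556] top z 239.6
top rod max a 165.1
scene tip seen 50 [582.2 248.8 199.3] [578.8 245.3 176.1] [587.  253.4 223.2]
scene plate 103 ((558.8489379882812, 254.72377014160156), (33.902591705322266, 8.108352661132812), 79.39823913574219)
scene rod lateral [-0.005 -2.478] top z 239.0
scene rod max a 467.1
```

View pics/v6.png

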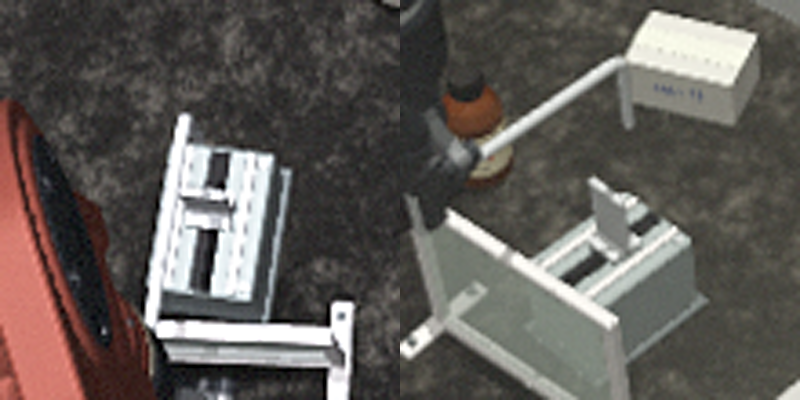

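Top and scene depth agree that the downturned end is about 22 mm behind the plate's middle and about 2 mm too far towards -y. Lowering to tip z ≈ 95 leaves about 15 mm above the sole and puts the rod's underside about 11 mm above the screen.

>>> move_arm:
  deltas:
    - [[0,2,4,0],[0,0,9,0],[0,0,12,0],[0,0,12,0],[0,0,12,0],[0,0,12,0],[0,0,9,0],[0,0,5,0],[0,0,3,0],[0,0,0,0],[0,0,0,0]]

```text
t: 12.22
tcp_pos: [418.0, 276.5, 138.1]
tool_rot: [0.065, 0.998, 0.0, 0.0]
force: [0.2, 0.5, -0.4]
width: 12.0
```

```bash
python3 look.py v7; python3 -c "
from rig import *
import numpy as np
F=[]
for i in range(5): grab_frame('wrist');F.append(sense()['force'])
print(np.mean(F,0).round(2),np.std(F,0).round(2))"
```

```text
12.225 [418.  276.5 138.1] rod yaw -7.49 tip nominal [581.6 255. ]
top tip seen 4 [580.4 252.5 137.8] [579.4 251.4 134.7] [582.3 253.7 142.4]
top plate 54 ((557.609130859375, 257.222900390625), (31.572114944458008, 6.398529052734375), 79.33352661132812)
top rod lateral [-0.002  0.371] top z 162.0
top rod max a 463.0
scene tip seen 11 [581.6 251.4 139.4] [577.7 247.4 133.5] [583.8 256.4 145.5]
scene plate 105 ((559.232421875, 255.142333984375), (34.001564025878906, 9.46027946472168), 81.29137420654297)
scene rod lateral [-0.007 -2.037] top z 161.5
scene rod max a 487.6
[-0.13 -0.16 -1.37] [0.47 0.4  0.6 ]
```

View pics/v7.png

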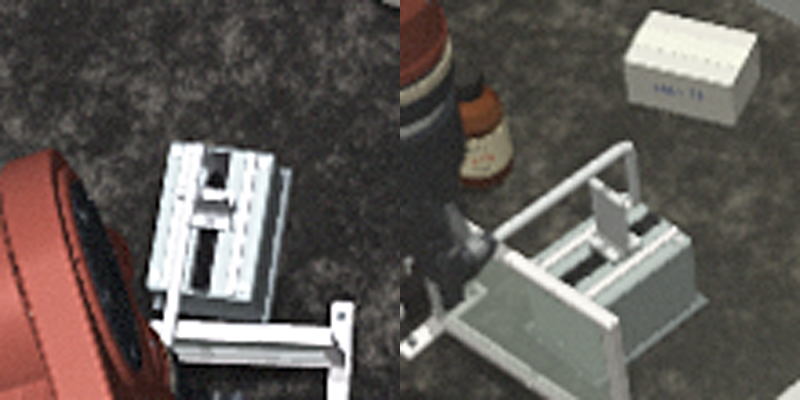

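The scene view shows the downturned end at (632,175), just behind the plate's back face and laterally on it. Pulling along tool +x, first across the gap.

>>> move_arm:
  deltas:
    - [[2,0,0,0],[3,0,0,0],[3,0,0,0],[2,0,0,0],[1.5,0,0,0],[1.5,0,0,0],[1.5,0,0,0],[1.5,0,0,0],[1.5,0,0,0],[1.5,0,0,0]]

```text
t: 13.82
tcp_pos: [399.2, 278.9, 137.8]
tool_rot: [0.065, 0.998, 0.0, 0.0]
force: [2.7, -0.5, -2.2]
width: 12.1
```

>>> move_arm:
  deltas:
    - [[1.5,0,0,0],[1.5,0,0,0],[1.5,0,0,0],[1.5,0,0,0]]

```text
t: 14.32
tcp_pos: [392.9, 279.7, 137.8]
tool_rot: [0.065, 0.998, 0.0, 0.0]
force: [2.6, -0.5, -1.9]
width: 12.3
```

>>> move_arm:
  deltas:
    - [[1.5,0,0,0],[1.5,0,0,0],[1.5,0,0,0],[1.5,0,0,0]]

```text
t: 14.82
tcp_pos: [386.9, 280.6, 137.7]
tool_rot: [0.065, 0.998, 0.0, 0.0]
force: [2.8, -0.2, -2.1]
width: 12.3
```

Contact at about 3 N, the slide's friction, with roughly 16 mm of travel so far. The earliest stop is at 18 mm, so I'm checking the slide is following and then taking smaller steps.

```bash
python3 look.py v8 | grep -v lateral
```

```text
14.825 [386.9 280.6 137.7] rod yaw -7.49 tip nominal [550.5 259.1]
top tip seen 8 [546.  262.2 136.3] [543.  255.4 133.2] [550.4 271.1 143.1]
top plate 43 ((543.1260375976562, 259.3388671875), (31.717370986938477, 6.411897659301758), 79.56319427490234)
top rod max a 494.4
scene tip seen 15 [549.5 256.3 138.2] [541.1 250.2 133. ] [553.6 269.6 144. ]
scene plate 74 ((544.3953247070312, 256.682373046875), (32.18975067138672, 9.47708511352539), 87.30278015136719)
scene rod max a 518.5
```

>>> move_arm:
  deltas:
    - [[0.8,0,0,0],[0.8,0,0,0],[0.8,0,0,0]]

```text
t: 15.3
tcp_pos: [384.6, 280.9, 137.7]
tool_rot: [0.065, 0.998, 0.0, 0.0]
force: [2.1, 0.5, -2.2]
width: 12.0
```

>>> move_arm:
  deltas:
    - [[0.8,0,0,0],[0.8,0,0,0],[0.8,0,0,0]]

```text
t: 15.68
tcp_pos: [382.2, 281.2, 137.7]
tool_rot: [0.065, 0.998, 0.0, 0.0]
force: [2.6, 0.4, -2.6]
width: 12.2
```

>>> move_arm:
  deltas:
    - [[0.7,0,0,0],[0.7,0,0,0]]

```text
t: 15.92
tcp_pos: [380.8, 281.3, 137.7]
tool_rot: [0.065, 0.998, 0.0, 0.0]
force: [3.2, -0.3, -2.8]
width: 12.2
```

>>> move_arm:
  deltas:
    - [[0.7,0,0,0],[0.8,0,0,0]]

```text
t: 16.18
tcp_pos: [380.5, 281.4, 137.9]
tool_rot: [0.066, 0.998, -0.0, 0.001]
force: [11.9, -1.8, -5.7]
width: 12.6
```

Stop felt: the TCP moved only 0.3 of 1.5 mm and the force rose to 12 N. Averaging the readings.

```bash
cat > f.py <<'E'
from rig import *
import numpy as np
F=[]
for i in range(4): grab_frame('wrist');s=sense();F.append(s['force'])
F=np.array(F);a=F@[.991,-.131,0]
print(s['t'],F.mean(0).round(2),"along",a.round(1),a.mean().round(2),s['tcp_pos'].round(2),s['tool_rot'].round(4),s['width'])
E
python3 f.py
```

```text
16.375 [ 9.75 -0.66 -5.25] along [ 9.2  9.4 10.4 10.1] 9.75 [380.6  281.37 137.86] [0.0655 0.9978 0.     0.0013] 12.249036631660257
```

It has settled at about 9.8 N along the slide. Holding here and watching for drift.

>>> move_arm:
  deltas:
    - [[0,0,0,0],[0,0,0,0],[0,0,0,0]]

```text
t: 16.75
tcp_pos: [380.6, 281.4, 137.8]
tool_rot: [0.066, 0.998, 0.0, 0.001]
force: [10.4, -1.3, -5.1]
width: 12.6
```

```bash
python3 f.py
```

```text
16.95 [ 9.93 -0.34 -4.72] along [ 9.6 10.4  9.6 10. ] 9.89 [380.57 281.37 137.83] [0.0656 0.9978 0.     0.0012] 12.320605637986441
```

Steady at 9.9 N, so I'm holding well past one second.

>>> move_arm:
  deltas:
    - [[0,0,0,0],[0,0,0,0],[0,0,0,0],[0,0,0,0],[0,0,0,0],[0,0,0,0],[0,0,0,0],[0,0,0,0]]

```text
t: 17.95
tcp_pos: [380.6, 281.4, 137.8]
tool_rot: [0.066, 0.998, 0.0, 0.001]
force: [10.0, -0.5, -5.9]
width: 12.2
```

```bash
python3 f.py; python3 look.py v8
```

```text
18.15 [ 9.44 -0.93 -5.19] along [10.   9.1  9.5  9.3] 9.47 [380.55 281.37 137.82] [0.0656 0.9978 0.     0.0012] 12.37898381035806
18.15 [380.6 281.4 137.8] rod yaw -7.52 tip nominal [544.1 259.8]
top tip seen 5 [538.4 253.9 136.8] [533.5 245.8 133.3] [544.4 258.8 141.3]
top plate 44 ((537.444091796875, 260.5937194824219), (31.5620059967041, 6.263625621795654), 82.058837890625)
top rod lateral [0.001 0.208] top z 161.5
top rod max a 500.2
scene tip seen 11 [544.8 256.8 138.5] [538.6 252.5 133. ] [548.5 261.6 143.3]
scene plate 71 ((537.85302734375, 257.2654113769531), (36.17889404296875, 8.998695373535156), 87.26438903808594)
scene rod lateral [ 0.005 -3.412] top z 161.0
scene rod max a 524.7
```

View pics/v8.png

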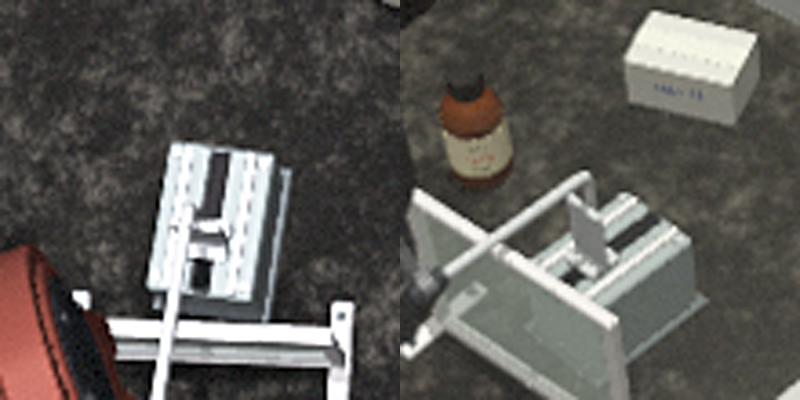

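Slide at the stop: the plate's middle went from x ≈ 558 to 537.7, about 20.8 mm, inside the 18 to 40 mm range. The pull was about 9.9 N for 2 s and the rod is clear of the screen. Backing off and lifting out.

>>> move_arm:
  deltas:
    - [[-0.7,0,0,0],[-1,0,0,0],[-2,0,0,0],[-4,0,0,0],[-4,0,0,0],[-2,0,0,0],[0,0,0,0],[0,0,0,0]]

```text
t: 19.25
tcp_pos: [392.9, 279.7, 137.7]
tool_rot: [0.065, 0.998, 0.0, -0.0]
force: [-0.6, -0.3, -1.6]
width: 12.2
```

>>> move_arm:
  deltas:
    - [[0,0,-4,0],[0,0,-9,0],[0,0,-14,0],[0,0,-14,0],[0,0,-14,0],[0,0,-12,0],[0,0,-9,0],[0,0,-4,0],[0,0,0,0]]

```text
t: 20.38
tcp_pos: [393.0, 279.8, 217.7]
tool_rot: [0.065, 0.998, 0.0, 0.0]
force: [-0.1, -0.4, -1.4]
width: 12.1
```

```bash
cat > inhand.py <<'E'
from h import *
s=sense();T=s["tcp_pos"];Rm=R.from_quat(s["tool_rot"]);x=Rm.apply([-1,0,0])
print(s["t"],T.round(1),s["tool_rot"].round(4),s["width"],"yaw",np.degrees(np.arctan2(x[1],x[0])).round(2))
im,d=grab_frame("wrist");P=pts("wrist",d,np.ones((480,640),bool))-T;uv=np.argwhere(d>0);col=im[uv[:,0],uv[:,1]].max(1)
a=P@x;b=P@np.array([-x[1],x[0],0]);z=P[:,2]
m=(abs(b)<25)&(z>5)&(z<40)&(a>-100)&(a<190)
for lo,hi in [(-74,-60),(-58,-45),(-28,-14),(14,28),(34,50),(50,80)]:
    k=m&(a>lo)&(a<hi)&(abs(b)<9)
    if k.sum()>5: print(lo,hi,k.sum(),"b",np.median(b[k]).round(1),"z",np.percentile(z[k],[50,90]).round(1))
k=m&(abs(b)<6);print("tail end a",np.percentile(a[k],[0.2,1]).round(1))
k=m&(z>25)&(abs(b)<7);print("handle a range",np.percentile(a[k],[0.5,99.5]).round(1))
E
python3 inhand.py; python3 look.py v9|grep -E "plate|lateral|yaw|tip"
```

```text
20.375 [393.  279.8 217.7] [0.0653 0.9979 0.     0.    ] 12.148922541327673 yaw -7.48
-74 -60 1021 b -0.2 z [19.5 20.6]
-58 -45 807 b -0.6 z [19.6 20.7]
-28 -14 1715 b -0.2 z [28.7 29.6]
14 28 1022 b -0.2 z [28.8 29.6]
34 50 275 b -0.7 z [19.4 20.2]
tail end a [-75.6 -74.4]
handle a range [-28.2  30. ]
20.425 [392.9 279.7 217.4] rod yaw -7.49 tip nominal [556.4 258.2]
top tip seen 17 [554.6 256.8 200.5] [553.  254.3 180.5] [557.7 260.5 219.8]
top plate 67 ((537.314697265625, 260.2724304199219), (30.75147247314453, 6.397242546081543), 81.54193115234375)
top rod lateral [0.002 0.051] top z 241.2
scene tip seen 51 [556.8 254.4 201.9] [553.3 250.3 177.8] [560.5 260.1 224.9]
scene plate 106 ((538.8809814453125, 258.923583984375), (35.94076919555664, 7.1643829345703125), 80.80728149414062)
scene rod lateral [ 2.00e-03 -3.53e+00] top z 241.3
```

The rod hasn't shifted in the hand and the slide stayed home (538). Carrying it back to the stand.

>>> move_arm:
  deltas:
    - [[0,0,0,-3.4],[-1.3,-15,0,0],[-2.6,-30,0,0],[-3.7,-42,0,0],[-3.7,-42,0,0],[-3.7,-42,0,0],[-3.7,-42,0,0],[-3.7,-42,0,0],[-3.7,-42,0,0],[-3.7,-42,0,0],[-3.7,-42,0,0],[-3.7,-42,0,0]]

```text
t: 22.02
tcp_pos: [399.1, -146.7, 217.6]
tool_rot: [0.037, 0.999, -0.0, 0.0]
force: [1.1, -1.0, -0.8]
width: 12.2
```

>>> move_arm:
  deltas:
    - [[-3.7,-42,0,0],[-3.7,-42,0,0],[-3.7,-42,0,0],[-2.6,-30,0,0],[-1.3,-18,0,0],[0,0,0,0],[0,0,0,0],[0,0,0,0]]

```text
t: 23.02
tcp_pos: [402.7, -318.6, 217.9]
tool_rot: [0.035, 0.999, -0.0, 0.0]
force: [-1.0, 0.6, -0.8]
width: 11.8
```

```bash
python3 inhand.py
```

```text
23.025 [ 402.7 -318.6  217.9] [ 3.520e-02  9.994e-01 -0.000e+00  1.000e-04] 11.805196799507112 yaw -4.03
-74 -60 1010 b -0.3 z [19.8 20.9]
-58 -45 819 b -0.3 z [19.8 21. ]
-28 -14 1725 b -0.3 z [28.9 29.9]
14 28 1027 b -0.3 z [29.2 29.9]
34 50 276 b -0.5 z [19.8 20.7]
tail end a [-75.5 -74.3]
handle a range [-28.2  30.2]
```

The rod is still as gripped. Shifting 1.7 mm in y and lowering towards the forks.

>>> move_arm:
  deltas:
    - [[0.4,-1.7,4,0],[0,0,12,0],[0,0,18,0],[0,0,18,0],[0,0,18,0],[0,0,15,0],[0,0,10,0],[0,0,5,0],[0,0,3,0],[0,0,0,0],[0,0,0,0]]

```text
t: 24.45
tcp_pos: [402.1, -321.4, 115.1]
tool_rot: [0.036, 0.999, -0.0, 0.0]
force: [0.5, 0.1, -0.8]
width: 12.4
```

>>> move_arm:
  deltas:
    - [[0,0,2,0],[0,0,2,0],[0,0,1.5,0],[0,0,1,0],[0,0,0,0]]

```text
t: 25.08
tcp_pos: [402.1, -320.8, 108.3]
tool_rot: [0.036, 0.999, 0.0, 0.0]
force: [-1.0, 3.9, 1.7]
width: 12.3
```

```bash
python3 f.py
```

```text
25.275 [-0.08  3.94  3.1 ] along [-0.5 -1.  -0.8 -0.1] -0.6 [ 402.05 -320.88  108.28] [3.560e-02 9.994e-01 2.000e-04 1.000e-04] 12.151944020401244
```

It touches the -y flank of the V lightly (4 N), so I'm easing 1 mm towards +y and down.

>>> move_arm:
  deltas:
    - [[0,1.1,0,0],[0,0,0.7,0],[0,0,0.5,0],[0,0,0,0],[0,0,0,0]]

```text
t: 25.9
tcp_pos: [402.1, -320.0, 107.0]
tool_rot: [0.036, 0.999, 0.0, 0.0]
force: [0.8, 1.4, 2.4]
width: 12.2
```

```bash
python3 f.py
```

```text
26.1 [0.06 2.62 3.07] along [-0.6 -0.  -0.2 -0.3] -0.28 [ 402.1  -319.99  107.02] [3.560e-02 9.994e-01 1.000e-04 1.000e-04] 12.243399491590774
```

>>> move_arm:
  deltas:
    - [[0,0.5,0.3,0],[0,0,0,0],[0,0,0,0]]
  newtons: 30

```text
t: 26.48
tcp_pos: [402.1, -319.7, 106.7]
tool_rot: [0.036, 0.999, -0.0, 0.0]
force: [0.2, 1.0, 3.0]
width: 12.5
```

>>> move_arm:
  deltas:
    - [[0,0,0,0],[0,0,0,0],[0,0,0,0],[0,0,0,0]]
  hand: 22

```text
t: 26.98
tcp_pos: [402.0, -319.5, 106.6]
tool_rot: [0.036, 0.999, 0.0, -0.0]
force: [0.3, 0.6, 0.3]
width: 22.1
```

>>> move_arm:
  deltas:
    - [[0,0,0,0],[0,0,0,0],[0,0,0,0],[0,0,0,0]]
  hand: 55

```text
t: 27.48
tcp_pos: [402.1, -319.5, 106.7]
tool_rot: [0.036, 0.999, 0.0, 0.0]
force: [-0.2, -0.5, 1.3]
width: 55.0
```

>>> move_arm:
  deltas:
    - [[0,0,-4,0],[0,0,-9,0],[0,0,-16,0],[0,0,-20,0],[0,0,-22,0],[0,0,-22,0],[0,0,-16,0],[0,0,-9,0],[0,0,-5,0],[0,0,0,0],[0,0,0,0]]

```text
t: 28.85
tcp_pos: [401.9, -319.3, 229.0]
tool_rot: [0.036, 0.999, 0.0, -0.0]
force: [-0.4, 0.2, 1.5]
width: 55.4
```

```bash
python3 - <<'E'
from h import *
s=sense();print(s["t"],s["tcp_pos"].round(1),s["width"])
im,d=grab_frame("wrist");c="wrist";P=pts(c,d,np.ones((480,640),bool));uv=np.argwhere(d>0);col=im[uv[:,0],uv[:,1]].max(1)
m=(P[:,0]>300)&(P[:,0]<620)&(abs(P[:,1]+320)<50)&(P[:,2]>110)&(P[:,2]<150);Q=P[m]
for x0 in range(320,580,20):
    q=Q[(Q[:,0]>=x0)&(Q[:,0]<x0+20)]
    if len(q): print("  x",x0,len(q),np.round(np.percentile(q[:,1],[5,50,95]),1),np.round(np.percentile(q[:,2],[5,50,95]),1))
hk=m&(col<70)&(P[:,2]>132);print(cv2.minAreaRect(P[hk][:,:2].astype(np.float32)))
v=[cv2.resize(im,(400,300))]
o={}
for c in ["top","scene"]:
    i2,d2=grab_frame(c);P=pts(c,d2,np.ones((480,640),bool))
    m=(abs(P[:,0]-545)<45)&(abs(P[:,1]-256)<30)&(P[:,2]>95)&(P[:,2]<133);print(c,"plate",cv2.minAreaRect(P[m][:,:2].astype(np.float32)))
    v.append(cv2.resize(i2,(400,300)))
cv2.imwrite("pics/v10.png",np.vstack([np.hstack(v[:2]),np.hstack([v[2],v[0]*0])]))
E
```

```text
28.85 [ 401.9 -319.3  229. ] 55.38750122774114
  x 320 670 [-334.1 -316.2 -298.5] [123.2 127.7 140.5]
  x 340 629 [-330.1 -315.4 -297.3] [123.6 127.2 140. ]
  x 360 519 [-323.8 -317.8 -312.4] [124.6 128.9 136.6]
  x 380 593 [-325.6 -319.2 -312.7] [133.9 136.  137.2]
  x 400 547 [-327.2 -320.9 -314.7] [134.1 136.1 137.3]
  x 420 357 [-328.1 -322.  -315.9] [128.  135.9 137.3]
  x 440 263 [-327.3 -323.5 -319.8] [123.7 126.6 127.9]
  x 460 234 [-328.8 -325.3 -321.6] [124.3 126.6 128. ]
  x 480 807 [-344.6 -326.7 -308.5] [119.7 127.9 140.1]
  x 500 209 [-331.9 -328.3 -324.7] [124.4 126.6 127.9]
  x 520 201 [-333.4 -329.7 -326. ] [124.1 126.7 128. ]
  x 540 175 [-334.4 -330.9 -327.2] [124.3 126.5 127.7]
  x 560 50 [-335.1 -331.7 -328.4] [123.3 125.7 127.3]
((402.8545227050781, -319.90087890625), (12.83948040008545, 57.89949417114258), 85.53755187988281)
top plate ((537.4075927734375, 260.23541259765625), (31.833988189697266, 6.772972583770752), 81.17875671386719)
scene plate ((0.0, 0.0), (0.0, 0.0), 0.0)
```

View pics/v10.png

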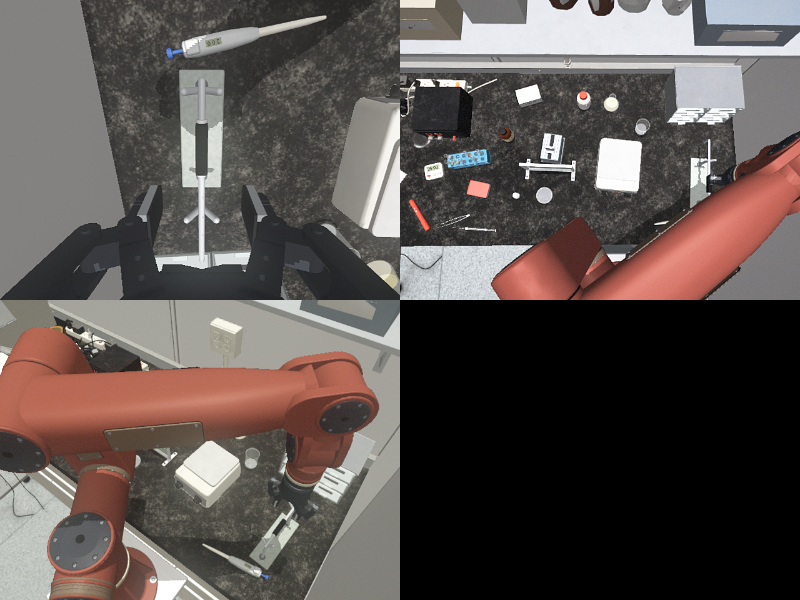

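The wrist view shows the rod back in both forks, within about 0.5 mm of where it started (handle (402.9, -319.9), level). The bystanders are in place, the plate is still home at x = 537.4, and the hand is clear at z = 229. Handing in.

```bash
python3 -c "
from rig import *
print(sign_off(), sense()['t'])"
```

```text
the job is handed in; nothing more can be done
the job is handed in; nothing more can be done
```

The slide is drawn home and was held against its stop, the rod is back in its stand, and I handed the job in at about 29 s on the robot's clock.

**Slide:** I hooked the plate from behind and drew it about 20.8 mm to a hard stop, against about 3 N of friction. After the rod was withdrawn, the plate stayed within about 1 mm of home (x ≈ 537.5).

**Pull:** I held it for about 2 s. Averaged readings along the slide were 9.5 to 9.9 N. The highest single reading was about 12 N, at the moment it met the stop.

**Rod:** It lies in both forks, level and within about 0.5 mm of where it started. It brushed one fork with about 4 N on the way in, which I corrected before letting go. At the end the hand was clear of it, 229 mm above the bench.

**Gaps in the checks:**
- The arm hid the shutter box from the scene camera at the end, so the final slide position comes from the top camera alone.
- I judged the bystanders by eye in that same top view and did not measure them again. None looked moved.

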